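Level the soldering board with the foot key, level held down

TASK

Level the soldering board so I can tin the lamp frame: take the orange-handled key from its wooden rest and push its rod down through the red ring into the slot of the foot, so that its flange presses the sprung spirit level flat onto the board. Turn the foot with the key until the blue bubble rests fully between the two black lines, and finish still gripping the key and pressing the level flat, so I can tighten the lock nut. Leave everything else on the bench where it is.

Things in the scene. Friction and masses are not known exactly. Their poses are not given: they have to be found in the camera images.
- key: Adjusting key, about 120 g, upright in a dark wood rest. Origin: centre of its tip, z up. From there upwards: thin flat steel rod 10 (key x) x 5 (key y), 34 long (lowest 3 mm narrowed to 7 x 3); dark round flange 48 diameter, from 34 to 39; orange handle 32 (key x) x 14 (key y), from 39 to 81. At the start the flange lies on the rest, so the tip is 11 above the bench.
- key_tip (a point): centre of the key's lower tip, same axes as the key
- key_grip (a point): point on the key's axis 65 above its tip, in the orange handle: the height at which to grip it, across the 14 mm (key y)
- rest: dark wood block 56 x 56 x 45 high, fixed, with a 15 mm round hole 40 deep in which the key's rod hangs; origin under its centre
- stand: Levelling stand, fixed: grey base plate 220 (x) x 340 (y) x 8, origin under its centre, z up. Over it a plywood board 200 x 300 x 15 with a white tile, hinged along stand y = +130 and held at its other end by the foot at stand x = +60, y = -105. The level board's top is 45 above the bench.
- socket (a point): centre of the mouth of the foot's socket, seen through the red ring: brass boss 22 x 20 with an upright slot 12 (its x) x 7 (its y), 27 deep, chamfered, dark inside; mouth 40 above the bench. Its axes turn with the foot; z up. It never tilts. The rod has 1 mm room each side, so about 0.2 rad of play either way before it drives.
- foot (a joint): turn of the foot in rad, growing clockwise seen from above; clockwise raises the board's foot end: 0.02 rad of board tilt, or 4.7 mm at the foot, per rad. 0 = board level. Starts between -1.1 and -0.65 (foot end low). Stays where it is left; friction 0.1 N m.
- level (a joint): lift in rad of the spirit level arm off the board: 0 = flat on it, 0.06 = sprung up (at rest). Aluminium arm pivoted on the board at stand x = +60, y = +95, with a red ring at its free end, 200 from the pivot, above the foot. Pressing at the ring takes about 2.5 N to start and 5 N to lie flat, where it meets a firm stop (gives about 0.2 mm at 10 N, 1 mm at 20 N).
- eye (a point): centre of the top of the red ring (54 outer, 31 inner diameter, 12 thick) that the key's rod passes through and its flange presses on. With arm flat and board level it is 57 above the bench, straight above the socket; at the start the spring raises it 12 and the low board lowers it 3 to 5. Tilts with the arm.
- vial (a point): centre of the vial on the arm, 103 from the ring towards the pivot: yellow strip 82 x 17 with two black lines across it, 22 apart, and a blue bubble 14 long. y runs along the arm from ring to pivot.
- bubble (a joint): bubble's centre along the vial in m: 0 = midway between the lines, positive towards the pivot (away from the ring), stops at +-0.0225. It floats to the high end, 0.84 m per rad of the arm's slope: bubble = -0.84 x (0.02 x foot + level). Settles in about 2 s.
- tray: green plastic tray 150 x 190 x 35 of glass pieces; loose, to be left alone; origin under its centre
- plier: steel grozing plier 200 long, lying flat; loose, to be left alone; origin under its centre
- bin: black plastic container 110 x 150 x 70 with a grey sliding door in its top; loose, to be left alone; origin under its centre
- frame_a: piece of the leaded lamp frame, flat trapezium 90 x 100 x 8, amber glass; loose, to be left alone; origin under its centre
- frame_b: piece of the leaded lamp frame, flat trapezium 90 x 100 x 8, green glass; loose, to be left alone; origin under its centre
- spool: white-flanged solder spool, 60 diameter, 48 high; loose, to be left alone; origin under its centre
Things that resemble listed ones, but are neither listed nor needed, are in the scene too. What is shaped like the key but pink or purple is not meant.

How it is judged (in metres and radians):
On the way:
1. the key's rod is in the foot's slot (z of key_tip in the frame of socket below -0.005 m and horizontal distance between key_tip and socket below 0.004 m), for 0.1 s.
At the end, for the whole second after the job is handed in: Bubble within 4 mm of the middle (wholly between the lines), level arm under 0.005 rad (1 mm at the ring) off flat and pressed by the key with over 2 N, the key's tip at least 8 mm deep in the slot and within 4 mm of its axis, fingers still gripping the key (value of joint bubble between -0.004 and 0.004 m and contact force between key and level above 2 N and contact force between the fingers and key above 2 N and value of joint level below 0.005 rad and z of key_tip in the frame of socket below -0.008 m and horizontal distance between key_tip and socket below 0.004 m); the arm keeps its last pose, push and grip.
It fails at once if another thing on the bench was moved more than 30 mm (distance of any of tray, plier, bin, frame_a, frame_b, spool from where it was at the start of the episode above 0.03 m).
It also fails if it takes over 61 s, if anything falls off the work surface, if the arm or the gripper's body presses on something with over 40 N, if the wrist force passes 120 N, or if a joint passes its speed limit or range.

ROBOT

A 7-joint arm with a two-finger parallel gripper is mounted at the origin on the work surface. World frame = base frame: x ahead of the robot, y to its left, z up, the work surface at z = 0. Lengths are in mm, angles in rad, forces in N, time in s.
With the tool pointing down it reaches from about 425 to 925 mm from the base axis. Payload 6.8 kg.
Tool frame: the origin (TCP) lies on the centre line of the jaws, within the pads' length; the fingertips stand arm.tips_ahead ahead of it and the grasp point (between the pads) lies 6 mm ahead of it (arm.tips_ahead is the distance from the TCP to the fingertips, in mm); z points along the fingers, y is the line along which they close (so a half turn about z gives the same grasp; the last joint's range is limited). The gripper opens to 88 mm and grips with 3 to 60 N. Pads are 20 mm wide; open, the fingers measure 115 mm over their backs; the gripper's body (75 mm by 178 mm) begins 61 mm behind the grasp point.
Start: joints at [-1.344, 0.477, 0.022, 1.555, -0.011, 1.109, -0.083], TCP at [221.789, 637.54, 247.664] pointing down, gripper open.
Joint ranges: [-2.96, 2.96], [-0.34, 2.1], [-1.41, 1.46], [0.24, 2.44], [-1.37, 4.51], [0.17, 1.92], [-2.96, 2.96]. Speed limits (rad/s): [2.39, 2.39, 3.14, 3.14, 3.14, 3.14, 3.14].

INTERFACE

Orientations are given as a unit quaternion [w, x, y, z].
In Python, from cell import arm gives the robot as it stands.
- The arm moves only by the tool servo_tool, never from a script. Its argument "motion" is a list that holds one entry, the list of rows, each a list of 7 numbers: the shift along the tool's x, y, z in m, then the turn, a rotation vector about the tool's x, y, z in degrees, then the finger opening in m, from 0 to 0.0878. In form: [[[dx, dy, dz, wx, wy, wz, hand], ...]]. A call has exactly 8 rows; each row shifts and turns the commanded pose from where the row before left it, along the tool's axes as they then stand; what a row does not reach is not made up. A row lasts 1/10 s, in which the tool goes at most 50 mm and 8.59 degrees, less where a joint would pass 70% of its speed; a pose out of reach is approached as far as the arm can. A call is refused whole if a number of a shift passes 0.05 or a number of a turn 8.59, either way. A call with a gripper value outside its range is refused whole. The fingers move at their own pace and stop on an object; "squeeze" is the grip in N (left out, the last holds). Time passes only in rows, so rows that do not move let the fingers close, or fill a call up. It gives the time, the measured TCP pose, the force, the opening and the grip force at its end, in the units of the state.
- arm.get_obs(): the state, without advancing time (a new reading comes with each control period).
- arm.camera(name): name is "scene" or "side" or "wrist"; returns the picture (420x560x3 uint8, red, green, blue); there is no depth.
- arm.get_calibration(name): a dict with "intrinsics" (3x3 intrinsics, pixels), "extrinsics" (4x4, takes a point from world to camera coordinates). Camera axes: x right, y up, looking along -z (the intrinsics and any distortion apply to the point x, -y, -z); pixel columns grow to the right and rows downward; lengths in mm; the calibration is good to about 2 mm. A picture is of the moment at which its call begins: read the wrist's pose just before it. get_calibration takes no time and is no camera call; for the wrist camera it gives the pose at the moment of the call.
- arm.hand_in(): hands the job in; it is judged then, once.
The state is a dict: "time": time; "qpos": joint angles; "qvel": joint speeds; "effort": joint torques, N m; "eef_pos": TCP position; "tool_rot": TCP orientation; "ft_force": force on the tool from outside, world axes, zero at the start; "wrist_torque": the same for the moment, N m; "opening": finger opening in mm; "grasp_force": force on a finger pad.
Only numpy, scipy, OpenCV 4.12 (cv2) and the standard library are available. Lean on these libraries where they do the work, as an engineer would, in place of code of your own. Each camera call takes 0.05 s, during which the arm holds its last target. There are 200 camera calls.

## Working session

There is one attempt and no reset: what is moved stays moved. The work goes in short steps, Python scripts to look and compute and a tool call to move; the robot and the scene stay as the last step left them, time stands still between calls to the robot, and variables do not carry over. Pictures are saved under pics/ and viewed, at most 10 in all, crops included, and the job is handed in when it is done.

Besides the shell and the picture viewer there is one more tool, called after "Emit:" in YAML: its name, and indented under it one key for each argument. servo_tool: Moves the arm, as the interface text tells. Its arguments: {"type":"object","properties":{"motion":{"type":"array"},"squeeze":{"type":"number"}},"required":["motion"]}

```bash
ls; mkdir -p pics; cat > h.py <<'E'
import numpy as np, cv2
from cell import arm
def cal(n):
    c=arm.get_calibration(n); return np.array(c["intrinsics"]),np.array(c["extrinsics"]),c
def ray(n,u,v):
    K,E,_=cal(n); p=np.linalg.inv(K)@[u,v,1]; d=np.array([p[0],-p[1],-p[2]])
    R=E[:3,:3]; o=-R.T@E[:3,3]; return o,R.T@d
def atz(n,u,v,z):
    o,d=ray(n,u,v); return o+d*(z-o[2])/d[2]
def proj(n,P):
    K,E,_=cal(n); c=E[:3,:3]@np.array(P)+E[:3,3]; q=K@[c[0],-c[1],-c[2]]; return q[:2]/q[2]
def tri(a,b):
    (o1,d1),(o2,d2)=ray(*a),ray(*b); A=np.c_[d1,-d2]; s=np.linalg.lstsq(A,o2-o1,rcond=None)[0]
    p,q=o1+s[0]*d1,o2+s[1]*d2; return (p+q)/2,np.linalg.norm(p-q)
def save(n,f,crop=None,k=1):
    im=arm.camera(n)
    cv2.imwrite('pics/full_'+f,im[:,:,::-1])
    if crop: x,y,w,h=crop; im=im[y:y+h,x:x+w]
    im=cv2.resize(im,None,fx=k,fy=k,interpolation=cv2.INTER_CUBIC); cv2.imwrite('pics/'+f,im[:,:,::-1])
E
python3 - <<'E'
from h import *
for n in ("scene","side"):
    save(n,n+"0.png",k=1.42); print(cal(n)[2])
o=arm.get_obs(); print({k:np.round(v,3) for k,v in o.items()}, arm.tips_ahead)
E
```

```text
pics
{'intrinsics': array([[444.29613167,   0.        , 279.79904817],
       [  0.        , 444.29613167, 211.00377636],
       [  0.        ,   0.        ,   1.        ]]), 'extrinsics': array([[-6.88884690e-01,  7.24786241e-01,  1.10809814e-02,
         3.46847544e+02],
       [-5.88534857e-01, -5.68175704e-01,  5.75154841e-01,
         3.03555733e+02],
       [ 4.23160260e-01,  3.89693821e-01,  8.17969511e-01,
        -1.54835865e+03],
       [ 0.00000000e+00,  0.00000000e+00,  0.00000000e+00,
         1.00000000e+00]])}
{'intrinsics': array([[527.07381171,   0.        , 280.4410919 ],
       [  0.        , 527.07381171, 214.90749282],
       [  0.        ,   0.        ,   1.        ]]), 'extrinsics': array([[ 8.96962218e-01, -4.42078707e-01,  5.01958708e-03,
        -4.53743883e+02],
       [ 2.55413585e-01,  5.27425781e-01,  8.10299911e-01,
        -2.15732090e+02],
       [-3.60863796e-01, -7.25526335e-01,  5.85993906e-01,
        -1.07779822e+03],
       [ 0.00000000e+00,  0.00000000e+00,  0.00000000e+00,
         1.00000000e+00]])}
{'time': np.float64(0.1), 'qpos': array([-1.344,  0.478,  0.022,  1.556, -0.011,  1.109, -0.083]), 'qvel': array([ 0.   , -0.002,  0.   , -0.004,  0.   , -0.001, -0.001]), 'effort': array([ 4.0000e-03, -5.8409e+01,  1.5400e+00, -2.7331e+01, -5.4000e-02,
        1.3000e-02,  0.0000e+00]), 'eef_pos': array([221.635, 637.052, 246.803]), 'tool_rot': array([-0.   ,  0.167,  0.986, -0.001]), 'ft_force': array([-1.428, -0.484,  0.497]), 'wrist_torque': array([-0.055,  0.007, -0.034]), 'grasp_force': np.float64(0.0), 'opening': np.float64(87.895)} 25.0
```

View pics/scene0.png

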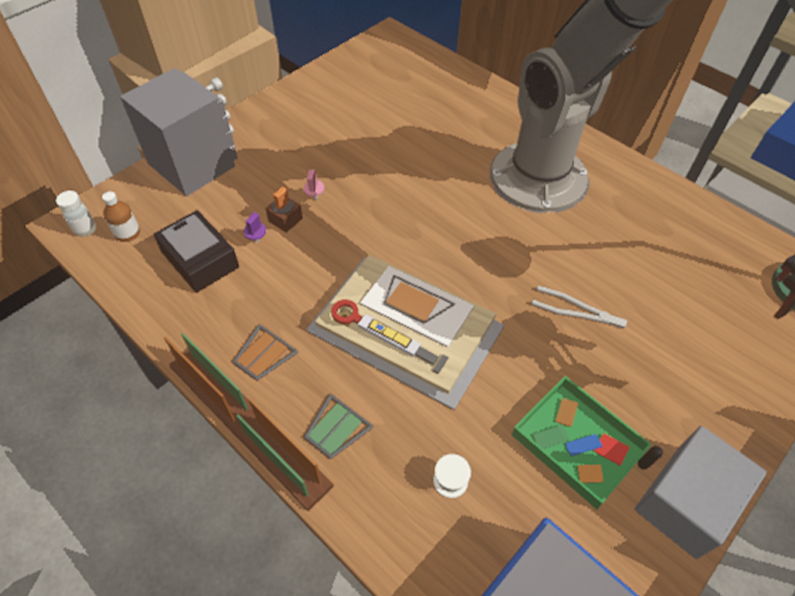

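View pics/side0.png

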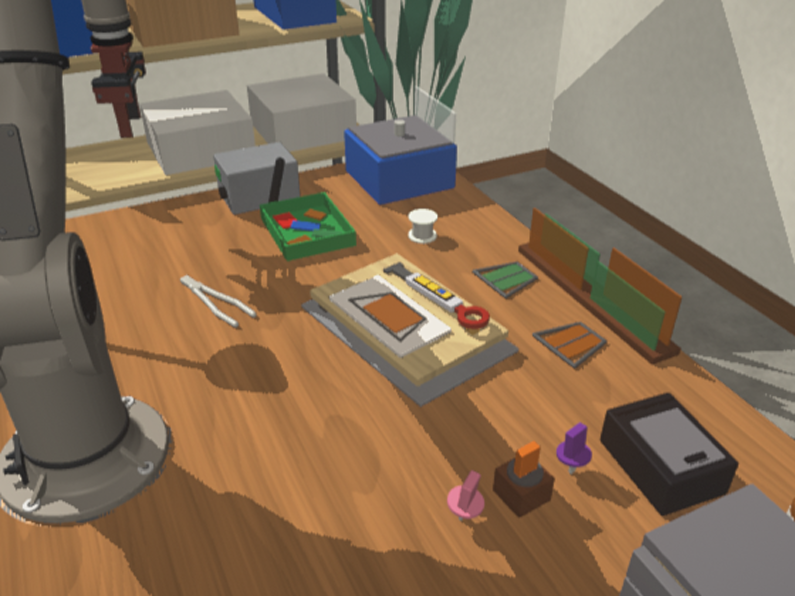

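Candidates for the key (displayed pixels): orange at scene (283,203) / side (526,470); pink lookalike at scene (313,183) / side (467,495); purple lookalike at scene (254,228) / side (575,445). I choose the orange one, which stands in the dark wood rest. Ring at scene (346,312) / side (473,316). Next is a close crop mosaic.

```bash
python3 - <<'E'
from h import *
S=cv2.imread('pics/full_scene0.png');D=cv2.imread('pics/full_side0.png')
def c(im,x,y,w,h,k): return cv2.resize(im[y:y+h,x:x+w],None,fx=k,fy=k,interpolation=cv2.INTER_CUBIC)
a=c(S,175,120,50,50,6);b=c(D,340,300,60,60,5);d=c(S,220,200,50,50,6);e=c(D,305,200,50,50,6)
cv2.imwrite('pics/mos.png',np.vstack([np.hstack([a,b]),np.hstack([d,e])]))
s=1.42
print('key top',tri(("scene",281/s,190/s),("side",528/s,447/s)))
print('ring',tri(("scene",346/s,312/s),("side",473/s,316/s)))
E
```

```text
key top (array([ 524.27555803, -336.1351463 ,   93.56750246]), np.float64(4.56392656269342))
ring (array([633.28927488, -19.93736192,  57.50848818]), np.float64(4.62246426738961))
```

View pics/mos.png

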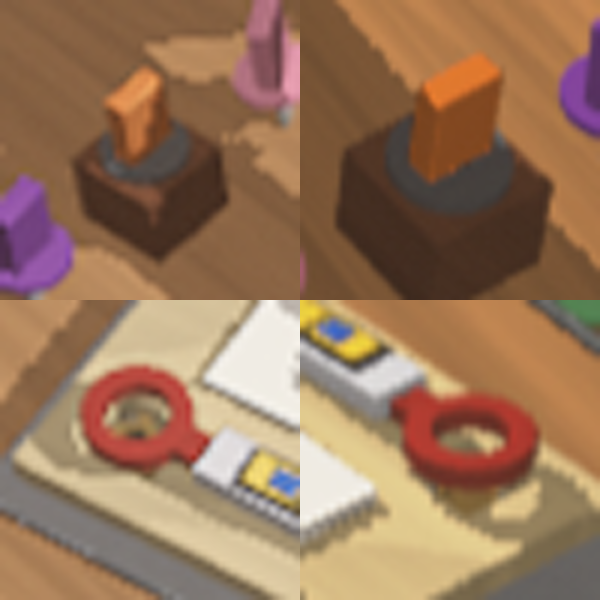

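The crop shows the orange key in its dark wood rest with a grey flange. The ring shows the brass boss through it, with the slot not yet resolved. I'll work out the key yaw roughly and the route.

```bash
cat >> h.py <<'E'
from scipy.spatial.transform import Rotation as Ro
def tool():
    o=arm.get_obs(); q=o["tool_rot"]; return np.array(o["eef_pos"]),Ro.from_quat([q[1],q[2],q[3],q[0]]),o
def yaw(R): # world angle of tool y axis, deg
    y=R.as_matrix()[:,1]; return np.degrees(np.arctan2(y[1],y[0]))
E
python3 - <<'E'
from h import *
s=1.42
c=[atz("side",u,v,92)[:2] for u,v in((363.6,317),(376.4,310.8),(380.6,313.4),(366.4,321.6))]
print(np.round(c,1),np.mean(c,0)); 
for a,b in((0,1),(3,2),(0,3),(1,2)): d=c[b]-c[a]; print(np.linalg.norm(d),np.degrees(np.arctan2(d[1],d[0])))
c=[atz("scene",175+u/6,120+v/6,92)[:2] for u,v in((105,100),(150,68),(160,80),(118,112))]
print(np.round(c,1),np.mean(c,0)); 
for a,b in((0,1),(3,2),(0,3),(1,2)): d=c[b]-c[a]; print(np.linalg.norm(d),np.degrees(np.arctan2(d[1],d[0])))
r=atz("scene",346/s,312/s,65);p=atz("scene",440/s,358/s,55); print(r,p,np.degrees(np.arctan2(*(p-r)[1::-1])))
p0,R,o=tool(); print(yaw(R),R.as_matrix().round(3))
E1=cal("wrist")[1]; print(cal("wrist")[0]); C=-E1[:3,:3].T@E1[:3,3]; print("cam in tool",R.inv().apply(C-p0), "cam z axis in tool",R.inv().apply(E1[2,:3]))
E
```

```text
[[ 510.5 -334.2]
 [ 540.5 -331.6]
 [ 543.7 -340.4]
 [ 508.8 -345.9]] [ 525.89990862 -337.99849348]
30.12868457554489 4.972863286478619
35.34181111269587 8.857990113756694
11.798143850945603 -98.22060414732174
9.413580887613229 -70.01020616046071
[[ 541.3 -338.5]
 [ 510.1 -339.5]
 [ 512.1 -329.1]
 [ 542.2 -327.1]] [ 526.4248573  -333.56348473]
31.250255947439147 -178.14222786566063
30.09921639713653 -176.16696699337268
11.398763112593876 85.56730012720665
10.572855127503313 78.63798321571761
[634.5728139  -14.70482501  65.        ] [579.880679   182.55509509  55.        ] 105.49652533879984
70.81971774689775 [[-0.944  0.329 -0.   ]
 [ 0.329  0.944 -0.002]
 [-0.    -0.002 -1.   ]]
[[308.45856747   0.         279.02843886]
 [  0.         308.45856747 205.80588034]
 [  0.           0.           1.        ]]
cam in tool [  76.80980733   -0.74357255 -137.2190852 ] cam z axis in tool [ 2.78004849e-01 -3.91471231e-04 -9.60579591e-01]
```

Emit:
servo_tool:
  motion:
    - [[-0.04,-0.028,0,0,0,0,0.0878],[-0.04,-0.028,0,0,0,0,0.0878],[-0.04,-0.028,0,0,0,0,0.0878],[-0.04,-0.028,0,0,0,0,0.0878],[-0.04,-0.028,0,0,0,0,0.0878],[-0.04,-0.028,0,0,0,0,0.0878],[-0.04,-0.028,0,0,0,0,0.0878],[-0.04,-0.028,0,0,0,0,0.0878]]

```text
time: 0.9
eef_pos: [451.1, 318.9, 247.5]
tool_rot: [-0.0, 0.167, 0.986, -0.0]
ft_force: [0.4, 0.2, 0.7]
opening: 87.8
grasp_force: 0.0
```

Emit:
servo_tool:
  motion:
    - [[-0.04,-0.028,0,0,0,0,0.0878],[-0.04,-0.028,0,0,0,0,0.0878],[-0.04,-0.028,0,0,0,0,0.0878],[-0.04,-0.028,0,0,0,0,0.0878],[-0.04,-0.028,0,0,0,0,0.0878],[-0.04,-0.028,0,0,0,0,0.0878],[-0.04,-0.028,0,0,0,0,0.0878],[-0.04,-0.028,0,0,0,0,0.0878]]

```text
time: 1.7
eef_pos: [679.7, 2.5, 247.3]
tool_rot: [-0.0, 0.166, 0.986, 0.0]
ft_force: [0.3, 0.9, 0.7]
opening: 87.9
grasp_force: 0.0
```

Emit:
servo_tool:
  motion:
    - [[-0.03,-0.02,0.02,0,0,0,0.0878],[-0.01,-0.008,0.02,0,0,0,0.0878],[0,0,0.02,0,0,0,0.0878],[0,0,0.02,0,0,0,0.0878],[0,0,0.02,0,0,0,0.0878],[0,0,0.02,0,0,0,0.0878],[0,0,0.01,0,0,0,0.0878],[0,0,0,0,0,0,0.0878]]

```text
time: 2.5
eef_pos: [706.0, -34.5, 115.4]
tool_rot: [-0.002, 0.166, 0.986, -0.0]
ft_force: [1.3, -0.9, 0.3]
opening: 88.1
grasp_force: 0.0
```

```bash
python3 - <<'E'
from h import *
p,R,o=tool(); print(p,yaw(R),o["time"],o["qpos"])
u=proj("wrist",[634,-15,65]); print(u)
im=arm.camera("wrist"); cv2.imwrite('pics/full_w1.png',im[:,:,::-1]); np.savez('w1.npz',*[np.array(x) for x in cal("wrist")[:2]])
x,y=int(u[0])-50,int(u[1])-50; y=max(y,0); print(x,y)
cv2.imwrite('pics/w1.png',cv2.resize(im[y:y+100,x:x+100,::-1],None,fx=6,fy=6,interpolation=cv2.INTER_CUBIC))
E
```

```text
[706.02737625 -34.47849155 115.43891108] 70.86641334403525 2.5 [-0.21101961  0.67268407  0.25852209  1.58471838 -0.20294808  0.91474369
  1.35531268]
[271.41940796 121.15516333]
221 71
```

View pics/w1.png

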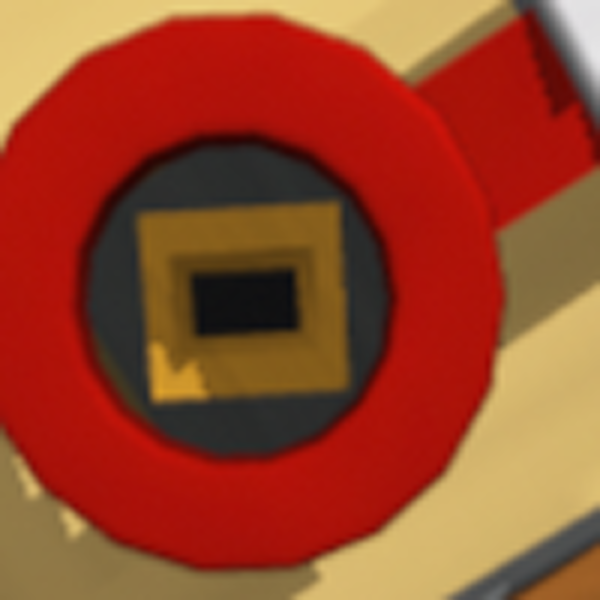

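The wrist crop (6x, offset 221,71) shows the slot clearly through the ring. The boss corners are at (137,212), (340,203), (350,388) and (152,402). The inner ring centre is about (238,297).

```bash
python3 - <<'E'
from h import *
f=lambda u,v,z: atz("wrist",221+(u+.5)/6-.5,71+(v+.5)/6-.5,z)[:2]
c=np.array([f(*a,40) for a in((137,212),(340,203),(350,388),(152,402))]); print("boss centre",c.mean(0))
for a,b in((0,1),(3,2),(0,3),(1,2)): d=c[b]-c[a]; print(np.linalg.norm(d).round(1),np.degrees(np.arctan2(d[1],d[0])).round(1))
print("ring top",f(236,293,65), "inner",f(238,297,58))
print("slot", f(245,303,36))
p,R,o=tool()
t=np.array([526,-336]); print("key proj plan", t)
# key via wrist with gripper behind: target tool pos
K=np.radians(95); xt=np.array([-np.sin(K),np.cos(K)]) 
print("tool x at yaw95",xt)
E
```

```text
boss centre [632.90641613 -22.33994751]
22.4 73.3
22.5 74.8
20.5 -16.2
19.9 -16.0
ring top [631.95030811 -21.44504989] inner [632.29585713 -21.79779621]
slot [632.93698757 -22.55513058]
key proj plan [ 526 -336]
tool x at yaw95 [-0.9961947  -0.08715574]
```

Emit:
servo_tool:
  motion:
    - [[0.016,-0.042,-0.006,0,0,0,0.0878],[0.016,-0.042,-0.006,0,0,0,0.0878],[0.016,-0.042,-0.006,0,0,0,0.0878],[0.016,-0.042,-0.006,0,0,0,0.0878],[0.016,-0.042,-0.006,0,0,0,0.0878],[0.016,-0.042,-0.005,0,0,0,0.0878],[0.016,-0.042,0,0,0,0,0.0878],[0.016,-0.042,0,0,0,0,0.0878]]

```text
time: 3.35
eef_pos: [475.9, -312.3, 154.5]
tool_rot: [0.002, 0.167, 0.986, -0.0]
ft_force: [0.6, -0.3, 0.6]
opening: 87.5
grasp_force: 0.0
```

Emit:
servo_tool:
  motion:
    - [[0.014,-0.04,0,0,0,0,0.0878],[0,0,0,0,0,8.5,0.0878],[0,0,0,0,0,8.5,0.0878],[0,0,0,0,0,8.5,0.0878],[0,0,0,0,0,8.5,0.0878],[0,0,0,0,0,8.5,0.0878],[0,0,0,0,0,8.5,0.0878],[0,0,0,0,0,8.5,0.0878]]

```text
time: 4.15
eef_pos: [450.8, -344.1, 154.0]
tool_rot: [0.001, 0.636, 0.772, 0.001]
ft_force: [-0.3, -0.4, -0.3]
opening: 87.6
grasp_force: 0.0
```

Emit:
servo_tool:
  motion:
    - [[0,0,0,0,0,8.5,0.06],[0,0,0,0,0,8.5,0.06],[0,0,0,0,0,8.5,0.06],[0,0,0,0,0,8.5,0.06],[0,0,0,0,0,8.5,0.06],[0,0,0,0,0,8.5,0.06],[0,0,0,0,0,8.5,0.06],[0,0,0,0,0,8.5,0.06]]

```text
time: 4.95
eef_pos: [450.9, -344.0, 153.9]
tool_rot: [0.0, 0.959, 0.284, 0.001]
ft_force: [-0.1, -0.4, -0.9]
opening: 60.1
grasp_force: 0.0
```

Emit:
servo_tool:
  motion:
    - [[0,0,0,0,0,8.5,0.05],[0,0,0,0,0,8.5,0.05],[0,0,0,0,0,8.5,0.05],[0,0,0,0,0,3,0.05],[0,0,0,0,0,0,0.05],[0,0,0,0,0,0,0.05],[0,0,0,0,0,0,0.05],[0,0,0,0,0,0,0.05]]

```text
time: 5.75
eef_pos: [450.1, -344.0, 152.9]
tool_rot: [-0.0, 0.999, 0.042, 0.0]
ft_force: [-1.0, 1.1, 0.3]
opening: 50.2
grasp_force: 0.0
```

```bash
python3 - <<'E'
from h import *
p,R,o=tool(); print(p,yaw(R),o["time"],o["qpos"],o["opening"],R.as_matrix().round(3))
u=proj("wrist",[526,-336,92]); print(u)
im=arm.camera("wrist"); cv2.imwrite('pics/full_w2.png',im[:,:,::-1])
x,y=int(u[0])-65,int(u[1])-50; y=max(y,0); print(x,y)
cv2.imwrite('pics/w2.png',cv2.resize(im[y:y+100,x:x+130,::-1],None,fx=6,fy=6,interpolation=cv2.INTER_CUBIC))
s=1.42; print("pink",atz("scene",312/s,175/s,60),"purple",atz("scene",254/s,222/s,60))
E
```

```text
[ 450.07020746 -343.97296072  152.89332366] -85.14094076977756 5.75 [-0.18267884  0.6273962   1.01637924  1.95183908 -0.66587513  0.94222711
 -0.31831872] 50.213861864194286 [[ 0.996  0.085  0.001]
 [ 0.085 -0.996  0.   ]
 [ 0.001 -0.    -1.   ]]
[275.96641128 115.26741655]
210 65
pink [ 422.81650467 -349.34173667   60.        ] purple [ 607.81258726 -331.54286809   60.        ]
```

View pics/w2.png

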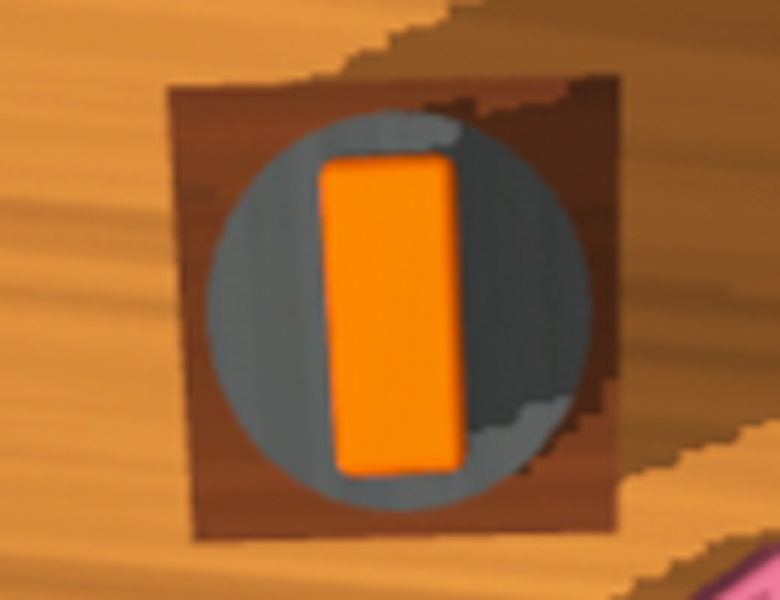

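The handle's top face corners are at crop (322,158), (452,157), (465,472) and (338,475), offset (210,65). Pink sits well away at the lower right.

```bash
python3 - <<'E'
from h import *
f=lambda u,v,z: atz("wrist",210+(u+.5)/6-.5,65+(v+.5)/6-.5,z)[:2]
c=np.array([f(*a,92) for a in((322,158),(454,157),(465,472),(338,475))]); print("key",c.mean(0))
for a,b in((0,1),(3,2),(0,3),(1,2)): d=c[b]-c[a]; print(np.linalg.norm(d).round(1),np.degrees(np.arctan2(d[1],d[0])).round(1))
print("flange", f(398,310,50))
p,R,o=tool(); d=np.r_[c.mean(0),82]-p; print(p,"tool delta",R.inv().apply(d))
E
```

```text
key [ 524.41971192 -335.80144448]
13.3 -84.7
13.4 -83.8
31.4 -172.9
31.2 -172.7
flange [ 525.31215567 -335.60719572]
[ 450.04803638 -343.97009843  152.84066118] tool delta [74.75506489 -1.84407905 70.88407404]
```

Emit:
servo_tool:
  motion:
    - [[0.038,-0.001,0,0,0,-1.5,0.05],[0.037,-0.001,0,0,0,0,0.05],[0,0,0,0,0,0,0.05],[0,0,0.025,0,0,0,0.05],[0,0,0.025,0,0,0,0.05],[0,0,0.021,0,0,0,0.05],[0,0,0,0,0,0,0.05],[0,0,0,0,0,0,0.05]]

```text
time: 6.6
eef_pos: [524.0, -335.1, 82.0]
tool_rot: [0.0, 0.998, 0.055, -0.0]
ft_force: [0.3, -0.9, 0.5]
opening: 50.0
grasp_force: 0.0
```

Emit:
servo_tool:
  motion:
    - [[0,0,0,0,0,0,0.01],[0,0,0,0,0,0,0.01],[0,0,0,0,0,0,0.01],[0,0,0,0,0,0,0.01],[0,0,0,0,0,0,0.01],[0,0,0,0,0,0,0.01],[0,0,0,0,0,0,0.01],[0,0,0,0,0,0,0.01]]
  squeeze: 40

```text
time: 7.4
eef_pos: [524.5, -334.8, 81.9]
tool_rot: [0.0, 0.998, 0.055, 0.0]
ft_force: [-0.1, 0.6, 3.9]
opening: 13.8
grasp_force: 40.0
```

```bash
python3 - <<'E'
from h import *
p,R,o=tool(); print(p,yaw(R),{k:np.round(v,2) for k,v in o.items()},R.as_matrix().round(4))
E
```

```text
[ 524.50775026 -334.82883434   81.92482326] -83.68638258068648 {'time': np.float64(7.4), 'qpos': array([-0.14,  0.78,  0.89,  1.85, -0.78,  0.9 , -0.33]), 'qvel': array([ 0.,  0.,  0.,  0., -0.,  0., -0.]), 'effort': array([ 2.000e-01, -5.157e+01,  1.646e+01, -1.632e+01, -8.000e-02,
       -2.200e-01, -1.000e-02]), 'eef_pos': array([ 524.51, -334.83,   81.92]), 'tool_rot': array([0.  , 1.  , 0.06, 0.  ]), 'ft_force': array([-0.12,  0.6 ,  3.87]), 'wrist_torque': array([0.08, 0.2 , 0.06]), 'grasp_force': np.float64(40.0), 'opening': np.float64(13.79)} [[ 9.939e-01  1.100e-01  3.000e-04]
 [ 1.100e-01 -9.939e-01 -1.000e-04]
 [ 3.000e-04  1.000e-04 -1.000e+00]]
```

Emit:
servo_tool:
  motion:
    - [[0,0,-0.01,0,0,0,0.01],[0,0,-0.025,0,0,0,0.01],[0,0,-0.035,0,0,0,0.01],[0,0,-0.03,0,0,-5,0.01],[0,0,0,0,0,-8.5,0.01],[0,0,0,0,0,-8.5,0.01],[0,0,0,0,0,-8.5,0.01],[0,0,0,0,0,-8.5,0.01]]

```text
time: 8.2
eef_pos: [524.1, -334.5, 181.9]
tool_rot: [-0.0, 0.922, 0.388, -0.0]
ft_force: [0.6, 0.1, -1.8]
opening: 13.6
grasp_force: 40.0
```

Emit:
servo_tool:
  motion:
    - [[0,0,0,0,0,-8.5,0.01],[0,0,0,0,0,-8.5,0.01],[0,0,0,0,0,-8.5,0.01],[0,0,0,0,0,-3.2,0.01],[0.025,0,0,0,0,0,0.01],[0.045,0.004,0,0,0,0,0.01],[0.045,0.004,0,0,0,0,0.01],[0.045,0.004,0,0,0,0,0.01]]

```text
time: 9.0
eef_pos: [580.0, -182.9, 182.0]
tool_rot: [-0.0, 0.799, 0.601, -0.0]
ft_force: [0.1, -0.3, -1.6]
opening: 13.8
grasp_force: 40.0
```

Emit:
servo_tool:
  motion:
    - [[0.045,0.004,0,0,0,0,0.01],[0.045,0.002,0,0,0,0,0.01],[0.045,0,0,0,0,0,0.01],[0.025,0,0,0,0,0,0.01],[0.01,0,0,0,0,0,0.01],[0,0,0.01,0,0,0,0.01],[0,0,0.01,0,0,0,0.01],[0,0,0,0,0,0,0.01]]

```text
time: 9.8
eef_pos: [630.7, -24.9, 159.8]
tool_rot: [-0.001, 0.8, 0.601, -0.002]
ft_force: [0.1, 0.3, -1.6]
opening: 13.6
grasp_force: 40.0
```

```bash
python3 - <<'E'
from h import *
p,R,o=tool(); print(p,yaw(R),o["time"],o["qpos"],o["ft_force"],o["opening"])
print(R.as_matrix().round(4))
print("delta tool to socket (z to tip 75)",R.inv().apply(np.array([632.9,-22.4,75+70.9])-p))
A=[]
for n in("scene","side"):
    im=arm.camera(n); u=proj(n,[633,-22,70]).astype(int); print(n,u)
    x,y=u[0]-30,u[1]-45; print(x,y,'tip expect',proj(n,p-[0,0,70.9]),'eye',proj(n,[632,-21.5,65]))
    A.append(cv2.resize(im[y:y+80,x:x+60,::-1],None,fx=6.5,fy=6.5,interpolation=cv2.INTER_CUBIC))
cv2.imwrite('pics/m3.png',np.hstack(A))
E
```

```text
[630.66977624 -24.88673153 159.80739713] -16.18061097505306 9.8 [-0.54235296  0.58637083  0.6832143   1.77644215 -0.44480561  0.94244412
  0.04552292] [ 0.05684558  0.28233208 -1.57290895] 13.583057154603315
[[ 0.2787  0.9604 -0.0035]
 [ 0.9604 -0.2787 -0.0011]
 [-0.002  -0.003  -1.    ]]
delta tool to socket (z to tip 75) [ 3.03812608  1.49117032 13.89674881]
scene [242 216]
212 171 tip expect [241.63475189 211.8569769 ] eye [242.63806233 217.76004347]
side [332 218]
302 173 tip expect [333.09230074 213.08748753] eye [332.20123375 220.37148109]
```

View pics/m3.png

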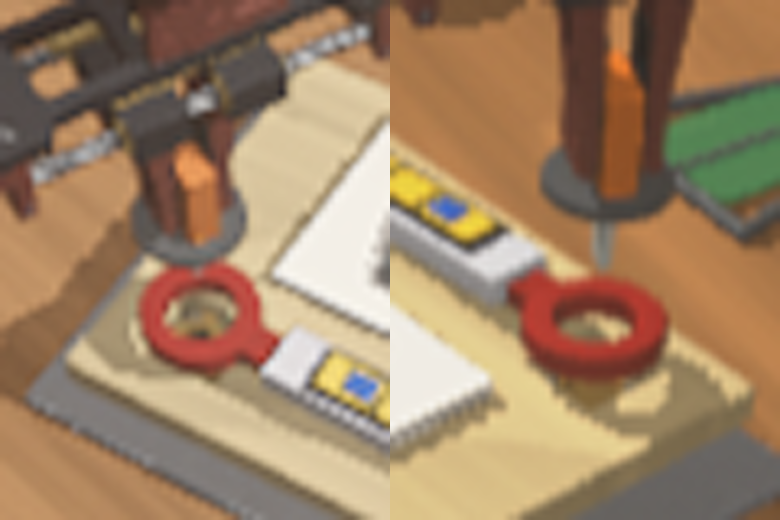

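The side view shows the rod tip at crop (605,265), above the ring (top face centre about (594,318)). In the scene view the flange spans x 132–247 and the ring spans 140–262. I'll compare both with their predicted positions.

```bash
python3 - <<'E'
from h import *
p,R,o=tool(); z=R.as_matrix()[:,2]
tip=p+70.9*z
for n in("scene","side"):
    print(n,"tip",proj(n,tip),"flange mid",proj(n,p+34.4*z),"eye",proj(n,[632,-21.5,65]),"ring mid",proj(n,[632.2,-21.7,59]))
    for d in np.eye(3)*10: print(proj(n,tip+d)-proj(n,tip))
print("seen side tip",302+215/6.5,173+265/6.5,"flange x",302+219.5/6.5,"ring x",302+204/6.5)
print("seen scene flange x",212+189.5/6.5,"ring x",212+201/6.5)
E
```

```text
scene tip [241.39927095 211.8433185 ] flange mid [240.57990189 204.02196104] eye [242.63806233 217.76004347] ring mid [242.65979702 218.97026943]
[-2.65816805  2.15939534]
[2.53159901 2.08398996]
[-0.21914953 -2.10864178]
side tip [333.44961142 212.43691115] flange mid [334.47381568 199.5372822 ] eye [332.20123375 220.37148109] ring mid [332.15907824 222.42018305]
[ 3.66252466 -1.07969811]
[-2.18531076 -2.22340866]
[ 0.27424774 -3.48652129]
seen side tip 335.0769230769231 213.76923076923077 flange x 335.7692307692308 ring x 333.38461538461536
seen scene flange x 241.15384615384616 ring x 242.92307692307693
```

Emit:
servo_tool:
  motion:
    - [[0.003,0.0015,0,0,0,0,0.01],[0,0,0.005,0,0,0,0.01],[0,0,0.005,0,0,0,0.01],[0,0,0.004,0,0,0,0.01],[0,0,0,0,0,0,0.01],[0,0,0,0,0,0,0.01],[0,0,0,0,0,0,0.01],[0,0,0,0,0,0,0.01]]

```text
time: 10.7
eef_pos: [634.9, -19.9, 147.9]
tool_rot: [0.0, 0.799, 0.602, 0.0]
ft_force: [0.5, 0.4, -1.8]
opening: 13.9
grasp_force: 40.0
```

```bash
cat > st.py <<'E'
from h import *
p,R,o=tool(); z=R.as_matrix()[:,2]; tip=p+70.9*z
print("t",o["time"],"tip",tip.round(2),"xyaw",(yaw(R)+90).round(2),"F",np.round(o["ft_force"],2),"M",np.round(o["wrist_torque"],3),"zt",z.round(4),"j7",o["qpos"][6].round(2),o["opening"].round(2),o["grasp_force"].round(1))
print("tool delta to socket",R.inv().apply(np.array([632.9,-22.4,40])-tip).round(2))
E
python3 st.py
```

```text
Traceback (most recent call last):
  File "st.py", line 3, in <module>
    print("t",o["time"],"tip",tip.round(2),"xyaw",(yaw(R)+90).round(2),"F",np.round(o["ft_force"],2),"M",np.round(o["wrist_torque"],3),"zt",z.round(4),"j7",o["qpos"][6].round(2),o["opening"].round(2),o["grasp_force"].round(1))
                                                                                                                                                                                  ^^^^^^^^^^^^^^^^^^
AttributeError: 'float' object has no attribute 'round'
```

Emit:
servo_tool:
  motion:
    - [[-0.003,-0.0013,0,0,0,0,0.01],[0,0,0,0,0,0,0.01],[0,0,0,0,0,0,0.01],[0,0,0.005,0,0,0,0.01],[0,0,0.005,0,0,0,0.01],[0,0,0.005,0,0,0,0.01],[0,0,0,0,0,0,0.01],[0,0,0,0,0,0,0.01]]

```text
time: 11.5
eef_pos: [632.7, -22.5, 132.4]
tool_rot: [-0.0, 0.799, 0.602, -0.0]
ft_force: [0.6, -0.5, -0.8]
opening: 13.8
grasp_force: 40.0
```

```bash
sed -i 's/,o\["opening"\].*$/)/; s/"j7",o\["qpos"\]\[6\].round(2)/"j7",round(float(o["qpos"][6]),2)/' st.py; python3 st.py
```

```text
t 11.5 tip [632.62 -22.48  61.47] xyaw 74.01 F [ 0.62 -0.47 -0.84] M [-0.092  0.107 -0.01 ] zt [-5.e-04 -1.e-04 -1.e+00] j7 0.07
tool delta to socket [ 0.16  0.26 21.47]
```

Emit:
servo_tool:
  motion:
    - [[0,0,0.005,0,0,0,0.01],[0,0,0.005,0,0,0,0.01],[0,0,0.005,0,0,0,0.01],[0,0,0.003,0,0,0,0.01],[0,0,0.003,0,0,0,0.01],[0,0,0.002,0,0,0,0.01],[0,0,0.002,0,0,0,0.01],[0,0,0,0,0,0,0.01]]

```text
time: 12.3
eef_pos: [632.6, -22.4, 107.4]
tool_rot: [-0.0, 0.799, 0.602, -0.0]
ft_force: [-0.5, -0.2, -1.2]
opening: 13.8
grasp_force: 40.0
```

```bash
python3 st.py
```

```text
t 12.3 tip [632.61 -22.44  36.51] xyaw 74.02 F [-0.45 -0.16 -1.15] M [-0.038  0.132 -0.011] zt [-4.e-04 -0.e+00 -1.e+00] j7 0.08
tool delta to socket [ 0.12  0.27 -3.49]
```

Emit:
servo_tool:
  motion:
    - [[0,0,0.002,0,0,0,0.01],[0,0,0.002,0,0,0,0.01],[0,0,0.002,0,0,0,0.01],[0,0,0.002,0,0,0,0.01],[0,0,0.002,0,0,0,0.01],[0,0,0,0,0,0,0.01],[0,0,0,0,0,0,0.01],[0,0,0,0,0,0,0.01]]

```text
time: 13.1
eef_pos: [632.8, -22.7, 97.8]
tool_rot: [0.0, 0.799, 0.602, 0.0]
ft_force: [-0.5, -1.1, 0.6]
opening: 13.8
grasp_force: 40.0
```

```bash
python3 st.py
```

```text
t 13.1 tip [632.85 -22.74  26.86] xyaw 74.01 F [-0.49 -1.06  0.65] M [-0.286  0.106  0.002] zt [ 2.e-04 -2.e-04 -1.e+00] j7 0.09
tool delta to socket [  0.34  -0.05 -13.14]
```

The rod is 13 mm into the slot with low force. Now turning clockwise (+z about the tool).

Emit:
servo_tool:
  motion:
    - [[0,0,0,0,0,3,0.01],[0,0,0,0,0,5,0.01],[0,0,0,0,0,5,0.01],[0,0,0,0,0,5,0.01],[0,0,0,0,0,5,0.01],[0,0,0,0,0,5,0.01],[0,0,0,0,0,5,0.01],[0,0,0,0,0,0,0.01]]
  squeeze: 55

```text
time: 13.9
eef_pos: [632.1, -21.6, 97.3]
tool_rot: [-0.001, 0.937, 0.35, -0.001]
ft_force: [-1.9, 1.0, 1.3]
opening: 13.8
grasp_force: 55.0
```

```bash
python3 st.py
```

```text
t 13.9 tip [631.98 -21.5   26.43] xyaw 41.02 F [-1.92  0.96  1.28] M [0.288 0.637 0.07 ] zt [-1.8e-03  8.0e-04 -1.0e+00] j7 -0.38
tool delta to socket [  0.09   1.26 -13.57]
```

Emit:
servo_tool:
  motion:
    - [[0,0,0,0,0,5,0.01],[0,0,0,0,0,5,0.01],[0,0,0,0,0,5,0.01],[0,0,0,0,0,5,0.01],[0,0,0,0,0,5,0.01],[0,0,0,0,0,5,0.01],[0,0,0,0,0,3,0.01],[0,0,0,0,0,0,0.01]]

```text
time: 14.7
eef_pos: [632.2, -21.5, 97.4]
tool_rot: [-0.001, 0.997, 0.071, -0.001]
ft_force: [-3.4, 2.4, 1.5]
opening: 13.8
grasp_force: 55.0
```

Emit:
servo_tool:
  motion:
    - [[0,0,0.001,0,0,0,0.01],[0,0,0.001,0,0,0,0.01],[0,0,0.001,0,0,0,0.01],[0,0,0,0,0,0,0.01],[0,0,0,0,0,0,0.01],[0,0,0,0,0,0,0.01],[0,0,0,0,0,0,0.01],[0,0,0,0,0,0,0.01]]

```text
time: 15.5
eef_pos: [632.3, -21.6, 94.5]
tool_rot: [-0.001, 0.997, 0.071, -0.001]
ft_force: [-4.1, 3.2, 5.0]
opening: 13.9
grasp_force: 55.0
```

```bash
python3 st.py
```

```text
t 15.5 tip [632.16 -21.47  23.63] xyaw 8.15 F [-4.11  3.23  5.03] M [0.918 1.248 0.15 ] zt [-0.0014  0.0016 -1.    ] j7 -0.84
tool delta to socket [  0.58   1.   -16.37]
```

Emit:
servo_tool:
  motion:
    - [[0,0,0.001,0,0,0,0.01],[0,0,0,0,0,0,0.01],[0,0,0,0,0,0,0.01],[0,0,0,0,0,0,0.01],[0,0,0,0,0,0,0.01],[0,0,0,0,0,0,0.01],[0,0,0,0,0,0,0.01],[0,0,0,0,0,0,0.01]]

```text
time: 16.3
eef_pos: [632.3, -21.6, 93.5]
tool_rot: [-0.001, 0.997, 0.071, -0.001]
ft_force: [-3.6, 4.2, 3.0]
opening: 13.7
grasp_force: 55.0
```

Emit:
servo_tool:
  motion:
    - [[0,0,0,0,0,0,0.01],[0,0,0,0,0,0,0.01],[0,0,0,0,0,0,0.01],[0,0,0,0,0,0,0.01],[0,0,0,0,0,0,0.01],[0,0,0,0,0,0,0.01],[0,0,0,0,0,0,0.01],[0,0,0,0,0,0,0.01]]

```text
time: 17.1
eef_pos: [632.2, -21.6, 93.5]
tool_rot: [-0.001, 0.997, 0.071, -0.001]
ft_force: [-5.1, 2.7, 3.6]
opening: 13.7
grasp_force: 55.0
```

```bash
python3 st.py; python3 - <<'E'
from h import *
v=[605,77,60]; e=[632,-22,57]
A=[]
for n,w,h,k in(("wrist",110,90,3.5),("scene",70,60,5.5),("side",70,60,5.5)):
    im=arm.camera(n); cv2.imwrite('pics/full_b_%s.png'%n,im[:,:,::-1]); u=proj(n,v).astype(int); x,y=np.clip(u[0]-w//2,0,560-w),np.clip(u[1]-h//2,0,420-h); print(n,u,x,y,"eye",proj(n,e))
    A.append(cv2.resize(im[y:y+h,x:x+w,::-1],(int(w*k),int(h*k)),interpolation=cv2.INTER_CUBIC))
W=max(a.shape[1] for a in A[1:])
top=np.hstack(A[1:]); c=cv2.copyMakeBorder(A[0],0,0,0,top.shape[1]-A[0].shape[1],cv2.BORDER_CONSTANT)
cv2.imwrite('pics/b.png',np.vstack([top[:280],c]))
E
```

```text
t 17.1 tip [632.14 -21.52  22.55] xyaw 8.14 F [-5.14  2.65  3.58] M [0.891 1.186 0.151] zt [-0.0014  0.0016 -1.    ] j7 -0.84
tool delta to socket [  0.61   0.95 -17.45]
wrist [112 266] 57 221 eye [279.01695492 245.9990389 ]
scene [274 233] 239 203 eye [242.67830576 219.26668944]
side [302 203] 267 173 eye [332.09893869 223.18251469]
```

View pics/b.png

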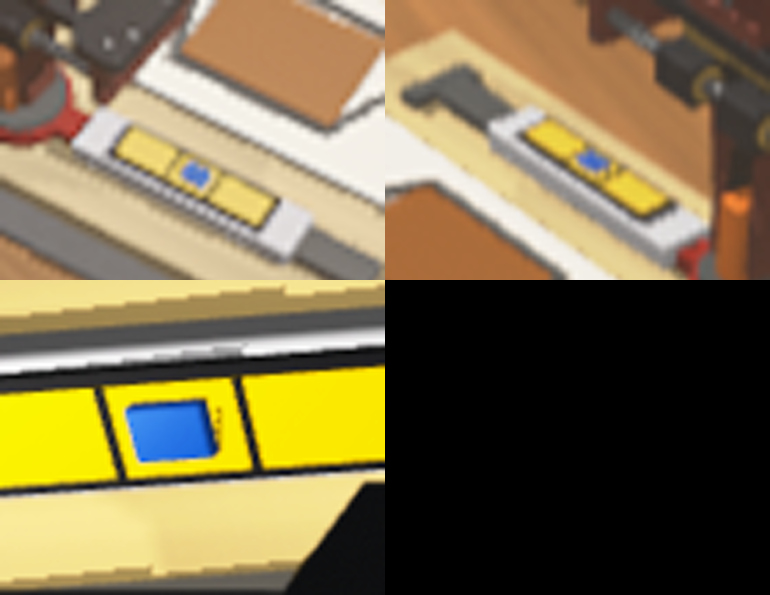

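The wrist view shows the lines at x≈110 and 248 and the bubble spanning 127–215, so it is about 1 mm off the middle. Pressing is about 5 N, so I'll press a little more to make sure the arm is on its stop.

Emit:
servo_tool:
  motion:
    - [[0,0,0.0005,0,0,0,0.01],[0,0,0,0,0,0,0.01],[0,0,0,0,0,0,0.01],[0,0,0,0,0,0,0.01],[0,0,0,0,0,0,0.01],[0,0,0,0,0,0,0.01],[0,0,0,0,0,0,0.01],[0,0,0,0,0,0,0.01]]

```text
time: 18.05
eef_pos: [632.3, -21.7, 93.1]
tool_rot: [-0.001, 0.997, 0.071, -0.001]
ft_force: [-4.5, 3.4, 5.0]
opening: 13.7
grasp_force: 55.0
```

Emit:
servo_tool:
  motion:
    - [[0,0,0.0005,0,0,0,0.01],[0,0,0,0,0,0,0.01],[0,0,0,0,0,0,0.01],[0,0,0,0,0,0,0.01],[0,0,0,0,0,0,0.01],[0,0,0,0,0,0,0.01],[0,0,0,0,0,0,0.01],[0,0,0,0,0,0,0.01]]

```text
time: 18.85
eef_pos: [632.3, -21.7, 92.7]
tool_rot: [-0.001, 0.997, 0.071, -0.001]
ft_force: [-4.5, 3.6, 5.3]
opening: 13.7
grasp_force: 55.0
```

```bash
python3 st.py
```

```text
t 18.85 tip [632.17 -21.54  21.78] xyaw 8.13 F [-4.51  3.59  5.26] M [0.98  1.351 0.142] zt [-0.0013  0.0017 -1.    ] j7 -0.84
tool delta to socket [  0.58   0.92 -18.23]
```

Emit:
servo_tool:
  motion:
    - [[0,0,0.0005,0,0,0,0.01],[0,0,0,0,0,0,0.01],[0,0,0,0,0,0,0.01],[0,0,0,0,0,0,0.01],[0,0,0,0,0,0,0.01],[0,0,0,0,0,0,0.01],[0,0,0,0,0,0,0.01],[0,0,0,0,0,0,0.01]]

```text
time: 19.65
eef_pos: [632.3, -21.7, 92.3]
tool_rot: [-0.001, 0.997, 0.071, -0.001]
ft_force: [-4.8, 3.4, 5.9]
opening: 13.8
grasp_force: 55.0
```

Emit:
servo_tool:
  motion:
    - [[0,0,0.0005,0,0,0,0.01],[0,0,0,0,0,0,0.01],[0,0,0,0,0,0,0.01],[0,0,0,0,0,0,0.01],[0,0,0,0,0,0,0.01],[0,0,0,0,0,0,0.01],[0,0,0,0,0,0,0.01],[0,0,0,0,0,0,0.01]]

```text
time: 20.45
eef_pos: [632.3, -21.7, 92.0]
tool_rot: [-0.001, 0.997, 0.071, -0.001]
ft_force: [-5.7, 2.9, 7.7]
opening: 13.7
grasp_force: 55.0
```

Emit:
servo_tool:
  motion:
    - [[0,0,0.0005,0,0,0,0.01],[0,0,0,0,0,0,0.01],[0,0,0,0,0,0,0.01],[0,0,0,0,0,0,0.01],[0,0,0,0,0,0,0.01],[0,0,0,0,0,0,0.01],[0,0,0,0,0,0,0.01],[0,0,0,0,0,0,0.01]]

```text
time: 21.25
eef_pos: [632.3, -21.7, 91.8]
tool_rot: [-0.001, 0.997, 0.071, -0.0]
ft_force: [-6.9, 4.2, 10.6]
opening: 13.9
grasp_force: 55.0
```

```bash
python3 st.py
```

```text
t 21.25 tip [632.22 -21.57  20.93] xyaw 8.13 F [-6.93  4.18 10.6 ] M [1.25  1.787 0.133] zt [-0.0012  0.0023 -1.    ] j7 -0.84
tool delta to socket [  0.54   0.87 -19.07]
```

```bash
cat > bub.py <<'E'
from h import *
import sys
# bubble offset along vial (mm, + towards pivot), lines and bubble via wrist camera, rectified along arm direction
def rd(im):
    hsv=cv2.cvtColor(im,cv2.COLOR_BGR2HSV); v=im.astype(int)
    Y=((hsv[...,0]>20)&(hsv[...,0]<35)&(hsv[...,1]>220)&(hsv[...,2]>150)).astype(np.uint8)
    B=((hsv[...,0]>95)&(hsv[...,0]<120)&(hsv[...,1]>130)&(hsv[...,2]>120)).astype(np.uint8)
    n,l,s,c=cv2.connectedComponentsWithStats(Y); out=[(s[i].tolist(),c[i].round(1).tolist()) for i in range(1,n) if s[i][4]>150]
    n,l,s,c=cv2.connectedComponentsWithStats(B); ob=[(s[i].tolist(),c[i].round(1).tolist()) for i in range(1,n) if s[i][4]>60]
    return out,ob
if __name__=="__main__":
    for f in sys.argv[1:]: print(f,rd(cv2.imread(f)))
    im=arm.camera("wrist")[:,:,::-1].copy(); cv2.imwrite('pics/full_now.png',im); print("now",rd(im))
E
python3 bub.py pics/full_b_wrist.png
```

```text
pics/full_b_wrist.png ([([126, 245, 53, 30, 1278], [152.1, 259.6]), ([87, 249, 42, 29, 519], [109.4, 261.9]), ([38, 252, 52, 29, 1191], [63.9, 265.8])], [([93, 256, 25, 17, 338], [105.1, 263.8])])
now ([([126, 246, 52, 30, 1286], [151.8, 260.1]), ([86, 249, 43, 30, 656], [111.5, 262.8]), ([37, 253, 53, 29, 1137], [61.2, 266.8])], [([82, 257, 25, 18, 342], [93.7, 265.4])])
```

Emit:
servo_tool:
  motion:
    - [[0,0,-0.001,0,0,0,0.01],[0,0,-0.0003,0,0,4,0.01],[0,0,-0.0003,0,0,5,0.01],[0,0,-0.0004,0,0,5,0.01],[0,0,-0.0004,0,0,5,0.01],[0,0,-0.0004,0,0,5,0.01],[0,0,-0.0003,0,0,2,0.01],[0,0,0,0,0,0,0.01]]

```text
time: 22.1
eef_pos: [632.4, -21.4, 93.6]
tool_rot: [-0.0, 0.988, -0.155, -0.001]
ft_force: [-3.0, 5.0, 1.1]
opening: 14.2
grasp_force: 55.0
```

Emit:
servo_tool:
  motion:
    - [[0,0,0.0005,0,0,0,0.01],[0,0,0,0,0,0,0.01],[0,0,0,0,0,0,0.01],[0,0,0,0,0,0,0.01],[0,0,0,0,0,0,0.01],[0,0,0,0,0,0,0.01],[0,0,0,0,0,0,0.01],[0,0,0,0,0,0,0.01]]

```text
time: 22.9
eef_pos: [632.4, -21.4, 93.6]
tool_rot: [-0.001, 0.988, -0.155, -0.001]
ft_force: [-5.7, 5.5, 4.9]
opening: 14.2
grasp_force: 55.0
```

Emit:
servo_tool:
  motion:
    - [[0,0,0.0004,0,0,0,0.01],[0,0,0,0,0,0,0.01],[0,0,0,0,0,0,0.01],[0,0,0,0,0,0,0.01],[0,0,0,0,0,0,0.01],[0,0,0,0,0,0,0.01],[0,0,0,0,0,0,0.01],[0,0,0,0,0,0,0.01]]

```text
time: 23.7
eef_pos: [632.4, -21.4, 93.6]
tool_rot: [-0.001, 0.988, -0.155, -0.001]
ft_force: [-6.0, 6.2, 7.5]
opening: 14.1
grasp_force: 55.0
```

Emit:
servo_tool:
  motion:
    - [[0,0,0,0,0,0,0.01],[0,0,0,0,0,0,0.01],[0,0,0,0,0,0,0.01],[0,0,0,0,0,0,0.01],[0,0,0,0,0,0,0.01],[0,0,0,0,0,0,0.01],[0,0,0,0,0,0,0.01],[0,0,0,0,0,0,0.01]]

```text
time: 24.5
eef_pos: [632.4, -21.4, 93.5]
tool_rot: [-0.001, 0.988, -0.155, -0.001]
ft_force: [-6.7, 4.9, 6.3]
opening: 13.9
grasp_force: 55.0
```

```bash
python3 st.py; python3 bub.py; python3 - <<'E'
from h import *
print(proj("wrist",[605,77,60]))
E
```

```text
t 24.5 tip [632.34 -21.26  22.65] xyaw -17.82 F [-6.67  4.88  6.26] M [1.252 1.422 0.162] zt [-0.0011  0.0021 -1.    ] j7 -1.22
tool delta to socket [  0.85   0.89 -17.36]
now ([([95, 343, 37, 18, 312], [110.8, 349.7])], [])
[147.15619044 327.08939455]
```

Emit:
servo_tool:
  motion:
    - [[0,0,0.0004,0,0,0,0.01],[0,0,0,0,0,0,0.01],[0,0,0,0,0,0,0.01],[0,0,0,0,0,0,0.01],[0,0,0,0,0,0,0.01],[0,0,0,0,0,0,0.01],[0,0,0,0,0,0,0.01],[0,0,0,0,0,0,0.01]]

```text
time: 25.35
eef_pos: [632.4, -21.4, 93.5]
tool_rot: [-0.001, 0.988, -0.155, -0.001]
ft_force: [-6.6, 5.2, 9.7]
opening: 13.8
grasp_force: 55.0
```

Emit:
servo_tool:
  motion:
    - [[0,0,0,0,0,0,0.01],[0,0,0,0,0,0,0.01],[0,0,0,0,0,0,0.01],[0,0,0,0,0,0,0.01],[0,0,0,0,0,0,0.01],[0,0,0,0,0,0,0.01],[0,0,0,0,0,0,0.01],[0,0,0,0,0,0,0.01]]

```text
time: 26.15
eef_pos: [632.4, -21.5, 93.5]
tool_rot: [-0.001, 0.988, -0.155, -0.001]
ft_force: [-5.8, 5.9, 9.9]
opening: 13.8
grasp_force: 55.0
```

```bash
python3 st.py; python3 - <<'E'
from h import *
A=[]
for n,c,w,h,k in(("wrist",(147,327),110,110,3.5),("scene",(274,233),40,35,9.6),("side",(302,203),40,35,9.6)):
    im=arm.camera(n); cv2.imwrite('pics/full_c_%s.png'%n,im[:,:,::-1]); x,y=c[0]-w//2,c[1]-h//2; print(n,x,y)
    A.append(cv2.resize(im[y:y+h,x:x+w,::-1],(385,int(h*k)),interpolation=cv2.INTER_CUBIC)[:385])
B=np.vstack(A[1:])[:595]; 
L=np.vstack([A[0],np.zeros((B.shape[0]-A[0].shape[0],385,3),np.uint8)])
cv2.imwrite('pics/c.png',np.hstack([L,B])[:600])
E
```

```text
t 26.15 tip [632.34 -21.29  22.61] xyaw -17.83 F [-5.83  5.88  9.87] M [1.339 1.644 0.092] zt [-0.0011  0.0024 -1.    ] j7 -1.22
tool delta to socket [  0.84   0.86 -17.39]
wrist 92 272
scene 254 216
side 282 186
```

View pics/c.png

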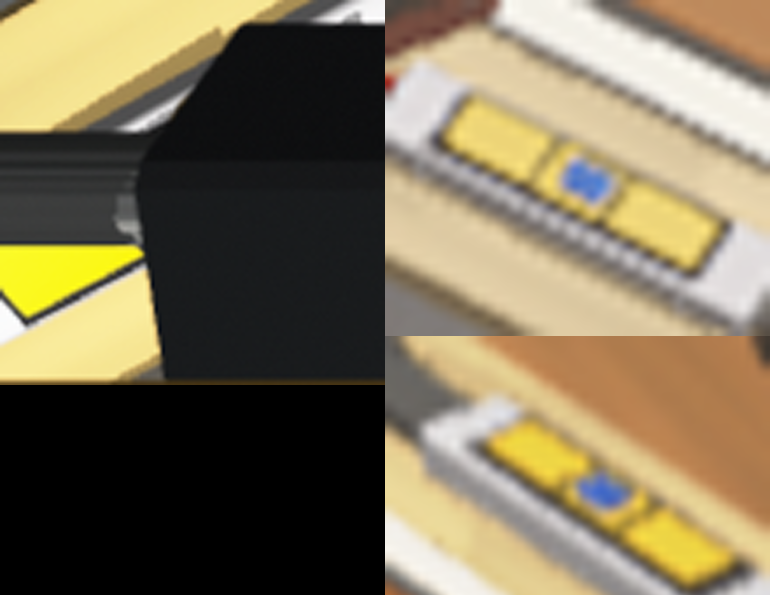

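In the scene crop the lines' mid is (578,181) and the bubble is at (586,180). In the side crop the mid is (607,492) and the bubble is at (604,490). The bubble is therefore between the lines, 1–2 mm towards the pivot. A small 5° trim should centre it.

Emit:
servo_tool:
  motion:
    - [[0,0,-0.0002,0,0,2.5,0.01],[0,0,-0.0002,0,0,2.5,0.01],[0,0,0,0,0,0,0.01],[0,0,0,0,0,0,0.01],[0,0,0,0,0,0,0.01],[0,0,0,0,0,0,0.01],[0,0,0,0,0,0,0.01],[0,0,0,0,0,0,0.01]]

```text
time: 27.1
eef_pos: [632.5, -21.4, 93.6]
tool_rot: [-0.001, 0.98, -0.198, -0.001]
ft_force: [-5.4, 4.1, 6.6]
opening: 13.8
grasp_force: 55.0
```

Emit:
servo_tool:
  motion:
    - [[0,0,0,0,0,0,0.01],[0,0,0,0,0,0,0.01],[0,0,0,0,0,0,0.01],[0,0,0,0,0,0,0.01],[0,0,0,0,0,0,0.01],[0,0,0,0,0,0,0.01],[0,0,0,0,0,0,0.01],[0,0,0,0,0,0,0.01]]

```text
time: 27.9
eef_pos: [632.5, -21.4, 93.6]
tool_rot: [-0.001, 0.98, -0.198, -0.001]
ft_force: [-5.4, 4.9, 6.4]
opening: 13.6
grasp_force: 55.0
```

Emit:
servo_tool:
  motion:
    - [[0,0,0,0,0,0,0.01],[0,0,0,0,0,0,0.01],[0,0,0,0,0,0,0.01],[0,0,0,0,0,0,0.01],[0,0,0,0,0,0,0.01],[0,0,0,0,0,0,0.01],[0,0,0,0,0,0,0.01],[0,0,0,0,0,0,0.01]]

```text
time: 28.7
eef_pos: [632.5, -21.4, 93.6]
tool_rot: [-0.001, 0.98, -0.198, -0.001]
ft_force: [-4.8, 5.3, 6.1]
opening: 14.0
grasp_force: 55.0
```

```bash
python3 st.py; python3 - <<'E'
from h import *
A=[]
for n,c,w,h,k in(("scene",(274,233),40,30,9.6),("side",(302,203),40,30,9.6)):
    im=arm.camera(n).copy(); x,y=c[0]-w//2,c[1]-h//2
    A.append(cv2.resize(im[y:y+h,x:x+w,::-1],None,fx=k,fy=k,interpolation=cv2.INTER_CUBIC))
    # blue centroid, before and after
    for t,I in(("before",cv2.imread('pics/full_c_%s.png'%n)),("after",im[:,:,::-1])):
        I=I[y:y+h,x:x+w].astype(float); wt=np.clip(I[...,0]-I[...,2],0,None); wt[wt<30]=0
        print(n,t,(wt.sum(0)@np.arange(w)/wt.sum()).round(2),(wt.sum(1)@np.arange(h)/wt.sum()).round(2))
cv2.imwrite('pics/d.png',np.vstack(A))
E
```

```text
t 28.7 tip [632.4  -21.28  22.67] xyaw -22.82 F [-4.8   5.28  6.07] M [1.319 1.441 0.112] zt [-0.001   0.0021 -1.    ] j7 -1.29
tool delta to socket [  0.87   0.81 -17.33]
scene before 20.47 16.45
scene after 20.37 16.37
side before 22.13 13.82
side after 22.36 13.71
```

View pics/d.png

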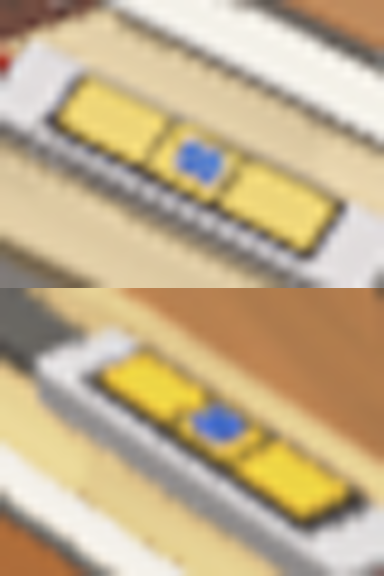

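The bubble sits between the lines in both views, about 1 mm from the middle. I'll add a touch more press, let it settle, check the numbers and hand in.

Emit:
servo_tool:
  motion:
    - [[0,0,0.0003,0,0,0,0.01],[0,0,0,0,0,0,0.01],[0,0,0,0,0,0,0.01],[0,0,0,0,0,0,0.01],[0,0,0,0,0,0,0.01],[0,0,0,0,0,0,0.01],[0,0,0,0,0,0,0.01],[0,0,0,0,0,0,0.01]]

```text
time: 29.6
eef_pos: [632.5, -21.5, 93.6]
tool_rot: [-0.001, 0.98, -0.198, -0.001]
ft_force: [-5.6, 5.4, 9.2]
opening: 13.3
grasp_force: 55.0
```

Emit:
servo_tool:
  motion:
    - [[0,0,0,0,0,0,0.01],[0,0,0,0,0,0,0.01],[0,0,0,0,0,0,0.01],[0,0,0,0,0,0,0.01],[0,0,0,0,0,0,0.01],[0,0,0,0,0,0,0.01],[0,0,0,0,0,0,0.01],[0,0,0,0,0,0,0.01]]

```text
time: 30.4
eef_pos: [632.5, -21.5, 93.6]
tool_rot: [-0.001, 0.98, -0.198, -0.001]
ft_force: [-7.0, 5.1, 9.2]
opening: 13.9
grasp_force: 55.0
```

Emit:
servo_tool:
  motion:
    - [[0,0,0,0,0,0,0.01],[0,0,0,0,0,0,0.01],[0,0,0,0,0,0,0.01],[0,0,0,0,0,0,0.01],[0,0,0,0,0,0,0.01],[0,0,0,0,0,0,0.01],[0,0,0,0,0,0,0.01],[0,0,0,0,0,0,0.01]]

```text
time: 31.2
eef_pos: [632.5, -21.4, 93.6]
tool_rot: [-0.001, 0.98, -0.198, -0.001]
ft_force: [-6.2, 6.1, 9.3]
opening: 13.9
grasp_force: 55.0
```

```bash
python3 st.py; python3 - <<'E'
from h import *
ok=True
for n,c,w,h,lim in(("scene",(274,233),40,30,20.37),("side",(302,203),40,30,22.36)):
    im=arm.camera(n); x,y=c[0]-w//2,c[1]-h//2
    I=im[y:y+h,x:x+w].astype(float); wt=np.clip(I[...,2]-I[...,0],0,None); wt[wt<30]=0
    u=wt.sum(0)@np.arange(w)/wt.sum(); print(n,u.round(2)); ok&=abs(u-lim)<0.5
o=arm.get_obs(); ok&=o["ft_force"][2]>5
print(ok, arm.hand_in() if ok else "")
E
```

```text
t 31.2 tip [632.41 -21.28  22.67] xyaw -22.83 F [-6.22  6.06  9.26] M [1.324 1.63  0.152] zt [-0.001   0.0023 -1.    ] j7 -1.29
tool delta to socket [  0.86   0.81 -17.34]
scene 20.38
side 22.3
the job is handed in; nothing more can be done
True None
```

I handed the job in at about 31 s: the key is about 17 mm deep in the foot's slot and still gripped, pressing the level onto its stop with about 10 N, and the bubble rests between the lines about 1 mm from the middle; no verdict came back.

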